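# Slide the presentation box home between the display board's rails

## Task

Put the presentation box away in its place on the display board: push it with the fingertips, flat along the board, down the lane between the two low steel guide rails until its front rests fully home against the end stop. Neither the box nor the robot may ever touch a rail, and the box must not be lifted or tipped. Leave the vase, the tea caddy and the cup where they stand, and finish clear of everything.

Things in the scene. Friction and masses are not known exactly. Their poses are not given: they have to be found in the camera images.
- board: Fixed light-wood board, 420 x 200 x 15 mm, flat on the table. Origin: centre of its underside, at table height; x points down the lane to the end stop, y left of that, z up; top face at z = 15 mm. The box starts on the open landing (x -210 to 0 mm). The lane is centred on y = 0, from x = 0 (mouth) to x = 190 mm (stop face), 120 mm wide between the rails.
- rail_left: Fixed dark steel guide rail at the left of the lane (+y of the board), 190 mm long (along the board's x), 10 mm thick, 18 mm high above the board's top face, so its top is 33 mm above the table. Origin: centre of its underside; its inner face is at y = +60 mm of the board. Its axes are parallel to the board's.
- rail_right: The same rail at the right of the lane; its inner face is at y = -60 mm of the board.
- lane_mouth (a point): Middle of the lane's mouth on the board's top face (x = 0, y = 0 of the board).
- lane_end (a point): Middle of the lane's closed end, on the board's top face (x = 190 mm, y = 0 of the board), at the foot of the end stop: a fixed wooden block 15 mm thick, 130 mm wide, 45 mm high above the top face.
- gift_box: Loose rigid cardboard box with a paper band, 110 mm long (its x), 100 wide (y), 65 high, 0.3 to 0.55 kg, slides with moderate friction. Origin: centre of its underside, z up. It starts on the landing, x roughly down the lane, up to 0.25 rad askew and 30 mm off the lane's middle line. Fully home its origin is at x = 135 mm of the board; centred, it has 10 mm free on either side.
- vase: Loose white and blue ceramic vase, 160 mm high, 84 mm across, standing on the table beyond the end stop; leave alone. Origin: centre of its underside.
- caddy: Loose round white tea caddy, 95 mm high, 60 mm across, standing beside the lane on the left; leave alone. Origin: centre of its underside.
- cup: Loose small white cup, 55 mm high, 68 mm across the rim, standing next to the vase beyond the end stop; leave alone. Origin: centre of its underside.
Things that resemble listed ones, but are neither listed nor needed, are in the scene too. There is more than one size of the gift_box; the one meant has the size given above.

How it is judged:
At the end, for the whole second after the job is handed in: The box stands flat on the board in the lane, at rest, its front within 4 mm of the end stop, between the rails and within 10 mm of the lane's middle line, square to it within 0.1 rad (x of gift_box in the frame of board between 0.131 and 0.139 m and y of gift_box in the frame of board between -0.01 and 0.01 m and z of gift_box in the frame of board between 0.012 and 0.019 m and angle between the x axis of gift_box and the x axis of board, either way round below 0.1 rad and angle between gift_box's own z axis and vertical below 0.05 rad and linear speed of gift_box below 0.01 m/s); the robot touches nothing.
It fails at once if something (the box or the robot) touches a guide rail (contact force between anything else and rail_left above 0.3 N or contact force between anything else and rail_right above 0.3 N).
It fails at once if the box is lifted (8 mm or more) or tipped (0.15 rad) (z of gift_box in the frame of board above 0.023 m or angle between gift_box's own z axis and vertical above 0.15 rad).
It fails at once if the vase, caddy or cup is moved by more than 20 mm or tipped (distance of any of vase, caddy, cup from where it was at the start of the episode above 0.02 m or angle between any of vase, caddy, cup's own z axis and vertical above 0.3 rad).
It also fails if it takes over 64 s, if anything falls off the work surface, if the arm or the gripper's body presses on something with over 40 N, if the wrist force passes 120 N, or if a joint passes its speed limit or range.

## Robot

A 6-joint arm with a two-finger parallel gripper is mounted at the origin on the work surface. World frame = base frame: x ahead of the robot, y to its left, z up, the work surface at z = 0. Lengths are in m, angles in rad, forces in N, time in s.
With the tool pointing down it reaches from about 0.35 to 0.95 m from the base axis. Payload 17.4 kg.
Tool frame: the origin (TCP) lies at the very end of the fingers, on their centre line; the grasp point (between the pads) lies bot.pinch_z behind it (bot.pinch_z is the distance from the TCP to the grasp point, in m); z points along the fingers, y is the line along which they close (so a half turn about z gives the same grasp; the last joint's range is limited). The gripper opens to 93 mm and grips with 3 to 60 N. Pads are 15 mm wide; open, the fingers measure 128 mm over their backs; the gripper's body (75 mm by 188 mm) begins 65 mm behind the grasp point.
Start: joints at [1.084, 0.116, 1.442, -0, 1.584, -0.038], TCP at [0.293, 0.608, 0.219] pointing down, gripper open.
Joint ranges: [-2.83, 2.83], [-0.83, 2.19], [0.07, 2.5], [-1.14, 4.28], [0.01, 3], [-2.97, 2.97]. Speed limits (rad/s): [1.89, 1.89, 2.22, 3.14, 3.14, 3.14].

## Interface

Orientations are given as a rotation vector (axis times angle).
In Python, from workcell import read_state, imaging, bot gives the robot as it stands.
- The arm moves only by the tool arm_command, never from a script. Its argument "deltas" is a list of rows, each a list of 2 entries, a list of its own where there are three numbers: the shift along the tool's x, y, z in m, then the turn about the tool's z in rad. In form: [[[dx, dy, dz], roll], ...]. A call has exactly 8 rows; each row shifts and turns the commanded pose from where the row before left it, along the tool's axes as they then stand; what a row does not reach is not made up. A row lasts 1/8 s, in which the tool goes at most 62.5 mm and 10.7 degrees, less where a joint would pass 70% of its speed; a pose out of reach is approached as far as the arm can. A call is refused whole if a number of a shift passes 0.0625 or a number of a turn 0.188, either way. A call with a gripper value outside its range is refused whole. "gripper" is the finger opening in m, from 0 to 0.093, set as the call begins (left out, the last holds). The fingers move at their own pace and stop on an object; "grip_force" is the grip in N (left out, the last holds). Time passes only in rows, so rows that do not move let the fingers close, or fill a call up. It gives the time, the measured TCP pose, the force, the opening and the grip force at its end, in the units of the state.
- read_state(): the state, without advancing time (a new reading comes with each control period).
- imaging.read_camera(name): name is "scene" or "top" or "wrist"; returns a dict with "image" (384x512x3 uint8, red, green, blue), "depth" (384x512 float32, m along the optical axis (not along the pixel's ray), 0 where there is no reading), "fx", "fy", "cx", "cy" (pixels), "k1" (the pictures are not rectified: a ray, as slopes to the right and down, at radius r is drawn at 1 + k1 r^2 times it, then the intrinsics apply), "R" (3x3) and "t" (3): a world point X has camera coordinates R X + t. Camera axes: x right, y down, z forward; pixel columns grow to the right and rows downward; lengths in m; the calibration is good to about 2 mm. A picture is of the moment at which its call begins.
- bot.finish_job(): hands the job in; it is judged then, once.
The state is a dict: "time": time; "joint_positions": joint angles; "joint_velocities": joint speeds; "effort": joint torques, N m; "ee_pos": TCP position; "eef_rot": TCP orientation; "ft_force": force on the tool from outside, world axes, zero at the start; "wrist_torque": the same for the moment, N m; "gripper_width": finger opening in m; "gripper_force": force on a finger pad.
Only numpy, scipy, OpenCV 4.12 (cv2) and the standard library are available. Lean on these libraries where they do the work, as an engineer would, in place of code of your own. Each camera call takes 0.05 s, during which the arm holds its last target. There are 200 camera calls.

## Working session

There is one attempt and no reset: what is moved stays moved. The work goes in short steps, Python scripts to look and compute and a tool call to move; the robot and the scene stay as the last step left them, time stands still between calls to the robot, and variables do not carry over. Pictures are saved under pics/ and viewed, at most 10 in all, crops included, and the job is handed in when it is done.

Besides the shell and the picture viewer there is one more tool, called after ">>>" in YAML: its name, and indented under it one key for each argument. arm_command: Moves the arm, as the interface text tells. Its arguments: {"type":"object","properties":{"deltas":{"type":"array"},"gripper":{"type":"number"},"grip_force":{"type":"number"}},"required":["deltas"]}

```bash
mkdir -p pics
python3 - <<'E'
from workcell import read_state, imaging, bot
import cv2,numpy as np
s=read_state();print(s['ee_pos'],s['eef_rot'],s['time'],bot.pinch_z)
for n in ['top','scene']:
    c=imaging.read_camera(n);np.savez(f'pics/{n}0.npz',**c)
    cv2.imwrite(f'pics/{n}0.png',c['image'][:,:,::-1]);print(n,c['fx'],c['cx'],c['cy'],c['k1'],c['R'],c['t'])
a=cv2.imread('pics/top0.png');b=cv2.imread('pics/scene0.png')
E
```

```text
[0.29277422 0.60796941 0.21789502] [-6.98907631e-01 -3.06255384e+00  1.77116669e-03] 0.0 0.0188
top 477.12534840043764 256.87400099089433 191.74351055355106 -0.0355606525640577 [[ 0.01335658 -0.99961334 -0.02438803]
 [-0.98819636 -0.00947367 -0.15289935]
 [ 0.15260919  0.02614237 -0.98794079]] [0.00325173 0.57517961 0.94621956]
scene 362.4219859610376 256.180319228641 193.26899199818985 -0.0018066562205817447 [[ 0.8391936   0.54372506  0.01082383]
 [ 0.31134386 -0.46402408 -0.82930492]
 [-0.44589135  0.69931732 -0.5586915 ]] [-0.47811429 -0.15285162  1.19199652]
```

View pics/top0.png

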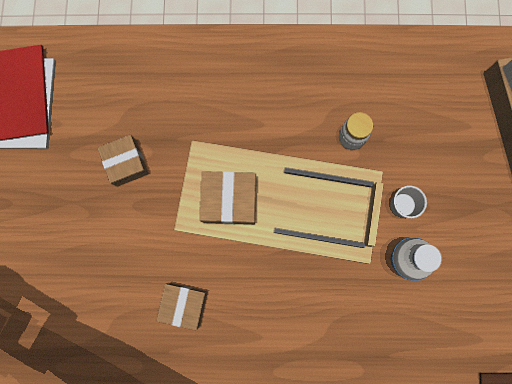

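View pics/scene0.png

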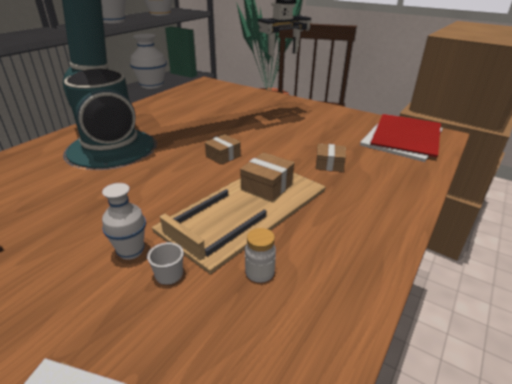

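The top view shows the board with corners near (190,142), (382,172), (370,262) and (176,230), and its stop at the right end. The box is on the landing around (228,197). The scene view confirms the two smaller boxes off the board are decoys. Next I'll measure both, using depth to pick each face.

```bash
cat > h.py <<'E'
import numpy as np,cv2
from workcell import read_state, imaging, bot
def rays(c,uv):
    K=np.array([[c['fx'],0,c['cx']],[0,c['fy'],c['cy']],[0,0,1]],float)
    p=cv2.undistortPoints(np.asarray(uv,float).reshape(-1,1,2),K,np.array([float(c['k1']),0,0,0]))[:,0]
    return np.c_[p,np.ones(len(p))]
def onplane(c,uv,z):
    d=rays(c,uv)@c['R']; o=-c['R'].T@c['t']
    return o+d*((z-o[2])/d[:,2])[:,None]
def cloud(c):
    v,u=np.mgrid[:384,:512]
    d=rays(c,np.c_[u.ravel(),v.ravel()])*c['depth'].reshape(-1,1)
    return ((d-c['t'])@c['R']).reshape(384,512,3)
def rect(c,mask,z):
    n,l,s,_=cv2.connectedComponentsWithStats(mask.astype(np.uint8))
    k=1+np.argmax(s[1:,4]); ct=max(cv2.findContours((l==k).astype(np.uint8),0,2)[0],key=cv2.contourArea)
    return onplane(c,ct[:,0],z)
def box(c,roi=None):
    P=cloud(c); m=(abs(P[...,2]-.08)<.01)&(c['depth']>0)
    if roi is not None: m&=np.hypot(P[...,0]-roi[0],P[...,1]-roi[1])<.12
    zt=np.median(P[m][:,2]); w=rect(c,m,.08)
    return w,zt
E
python3 - <<'E'
from h import *
c=dict(np.load('pics/top0.npz'))
P=cloud(c);z=P[...,2]
g=(slice(120,280),slice(165,395))
inb=np.zeros(z.shape,bool);inb[g]=1
w,zt=box(c,[P[197,228,0],P[197,228,1]])
r=cv2.minAreaRect(w[:,:2].astype(np.float32)*1000);print('box',r,cv2.boxPoints(r),zt)
print('z board',z[190,190],z[205,290],'rail',z[177,330],'stop',z[210,374])
hsv=cv2.cvtColor(c['image'],cv2.COLOR_RGB2HSV)
print(hsv[155,250],hsv[110,250],hsv[205,290])
m=inb&(abs(z-.015)<.008)|(inb&(z>.008)&(z<.065))
# board outline
w=rect(c,m&(P[...,1]>-1),.015)
r=cv2.minAreaRect(cv2.convexHull(w[:,:2].astype(np.float32)*1000));print('board',r,cv2.boxPoints(r))
# rails: dark pixels
d=inb&(hsv[...,2]<85)
n,l,s,ce=cv2.connectedComponentsWithStats(d.astype(np.uint8))
for k in range(1,n):
  if s[k,4]>150:
    ct=max(cv2.findContours((l==k).astype(np.uint8),0,2)[0],key=cv2.contourArea)
    print(s[k],cv2.minAreaRect(onplane(c,ct[:,0],.033)[:,:2].astype(np.float32)*1000))
for nme,(u,v) in dict(caddy=(360,125),cup=(408,202),vase=(427,258)).items(): print(nme,P[v,u])
E
```

```text
box ((560.4939575195312, 68.55135345458984), (109.92342376708984, 101.22886657714844), 88.97987365722656) [[508.90903    14.499474 ]
 [610.1218     12.6972275]
 [612.07886   122.60323  ]
 [510.8661    124.40548  ]] 0.07957811627898537
z board 0.01450322535739195 0.012499409819836538 rail 0.03427013223426943 stop 0.0581929840902188
[ 19 101 202] [ 12 142 163] [ 17 106 193]
board ((561.5308837890625, -37.77349853515625), (424.4805603027344, 200.12173461914062), 80.98149871826172) [[ 429.43762 -231.70514]
 [ 627.0854  -263.0749 ]
 [ 693.62415  156.15814]
 [ 495.97638  187.5279 ]]
[284 172  92  74 368] ((544.2454833984375, -133.90097045898438), (193.25296020507812, 129.5447235107422), 82.3221435546875)
[385 239  10  34 199] ((447.6521301269531, -263.63250732421875), (18.448423385620117, 67.29774475097656), 88.41534423828125)
caddy [ 0.70520211 -0.19689846  0.09337919]
cup [ 0.5618262  -0.31291676  0.00655205]
vase [ 0.44046569 -0.2993865   0.15787228]
```

Run:
```python
from h import *
c=dict(np.load('pics/top0.npz'))
hsv=cv2.cvtColor(c['image'],cv2.COLOR_RGB2HSV)
inb=np.zeros((384,512),bool);inb[120:280,165:395]=1
th=np.radians(-98.5);cen=np.array([.5615,-.0378])
def loc(w): e=np.array([np.cos(th),np.sin(th)]);n=np.array([-e[1],e[0]]);d=w[:,:2]-cen;return np.c_[d@e,d@n]*1000
def pts(m,z):
  v,u=np.nonzero(m);return loc(onplane(c,np.c_[u,v],z))
b=inb&(hsv[...,0]>=15)&(hsv[...,2]>150); q=pts(b,.015)
q=q[(abs(q[:,0])<230)&(abs(q[:,1])<115)]
xs=np.arange(-190,175,10)
for sgn in(1,-1):
  e=np.array([[x+5,sgn*max(sgn*q[(q[:,0]>=x)&(q[:,0]<x+10),1])] for x in xs]);p=np.polyfit(e[:,0],e[:,1],1);print('edge',p, np.std(e[:,1]-np.polyval(p,e[:,0])))
ys=np.arange(-80,80,10)
e=np.array([[y+5,min(q[(q[:,1]>=y)&(q[:,1]<y+10),0])] for y in ys]);print('start end',np.polyfit(e[:,0],e[:,1],1))
d=inb&(hsv[...,2]<95);q=pts(d,.033)
for sgn in(1,-1):
  k=q[(sgn*q[:,1]>45)&(sgn*q[:,1]<85)&(q[:,0]>-20)&(q[:,0]<180)];p=np.polyfit(k[:,0],k[:,1],1);print('rail',p,k[:,0].min(),k[:,0].max(),len(k),[np.percentile(k[:,1]-np.polyval(p,k[:,0]),t) for t in(3,97)])
w,_=box(c,[.56,.068]);r=cv2.minAreaRect(loc(w).astype(np.float32));print('box loc',r)
```

```text
edge [-8.71788435e-03  9.92713738e+01] 0.2811028306372403
edge [-8.19194515e-03 -9.90617567e+01] 0.3802362008178051
start end [ 5.90266697e-03 -2.11183564e+02]
rail [-7.77581856e-03  6.26530493e+01] 0.07565412886768445 179.67984313621656 339 [np.float64(-5.309310004491843), np.float64(5.204682249535304)]
rail [ 5.17143229e-04 -6.63231763e+01] -1.0617729395896154 179.5470364631444 219 [np.float64(-5.340063592136004), np.float64(4.282822236276538)]
box loc ((-105.03446960449219, -16.714820861816406), (109.92343139648438, 101.22885131835938), 7.479873180389404)
```

>>> arm_command:
  deltas:
    - [[0,0,0],-0.146]
    - [[0,0,0],-0.146]
    - [[-0.02,-0.04,0],0]
    - [[-0.026,-0.049,0],0]
    - [[-0.026,-0.049,0],0]
    - [[-0.026,-0.049,0],0]
    - [[-0.026,-0.049,0],0]
    - [[-0.026,-0.049,0],0]
  gripper: 0.06

```text
time: 1.1
ee_pos: [0.3967, 0.3015, 0.2185]
eef_rot: [-0.246, -3.132, 0.0]
ft_force: [1.2, -0.5, 0.2]
gripper_width: 0.06
gripper_force: 0.0
```

```bash
cat >> h.py <<'E'
from scipy.spatial.transform import Rotation as Ro
TH=np.radians(-98.98);O=np.array([.5617,-.0371]);E=np.array([np.cos(TH),np.sin(TH)]);N=np.array([-E[1],E[0]])
def toboard(w): d=np.atleast_2d(w)[:,:2]-O; return np.c_[d@E,d@N]
def go(bx,by,z,head=None):
    "tool-axis shift (after the turn) to board x,y; head=board heading of tool y"
    s=read_state();R=Ro.from_rotvec(s['eef_rot']).as_matrix();h=np.arctan2(R[1,1],R[0,1])
    roll=0 if head is None else (h-TH-head+np.pi/2)%np.pi-np.pi/2
    R=R@Ro.from_rotvec([0,0,roll]).as_matrix()
    T=np.r_[O+bx*E+by*N,z]
    print('t',s['time'],'board',toboard(s['ee_pos'])[0].round(4),'z',s['ee_pos'][2].round(4),'tilt',R[:,2].round(3),'F',np.round(s['ft_force'],1),'w',s['gripper_width'],'j',np.round(s['joint_positions'],2))
    print('roll',roll.round(4) if roll else 0,'shift',(R.T@(T-s['ee_pos'])).round(4))
E
python3 -c "
from h import *
go(-.104,-.108,.12,0)"
```

```text
t 1.1 board [-0.3087 -0.2159] z 0.2185 tilt [-0. -0. -1.] F [ 1.2 -0.5  0.2] w 0.05996872353774929 j [ 0.6  -0.28  1.81 -0.    1.61 -0.82]
roll 0.0002 shift [-0.1079 -0.2047  0.0985]
```

>>> arm_command:
  deltas:
    - [[-0.02,-0.04,0],0]
    - [[-0.022,-0.042,0],0]
    - [[-0.022,-0.042,0],0]
    - [[-0.022,-0.042,0.01],0]
    - [[-0.022,-0.037,0.025],0]
    - [[0,0,0.03],0]
    - [[0,0,0.03],0]
    - [[0,0,0],0]

```text
time: 2.1
ee_pos: [0.4704, 0.0856, 0.1217]
eef_rot: [-0.246, -3.128, 0.001]
ft_force: [0.1, 0.3, 0.4]
gripper_width: 0.0601
gripper_force: 0.0
```

```bash
python3 -c "
from h import *
go(-.104,-.108,.042,0)"
```

```text
t 2.1 board [-0.1069 -0.1093] z 0.1217 tilt [-0.004 -0.    -1.   ] F [0.1 0.3 0.4] w 0.060087557304833325 j [ 0.13 -0.28  1.97  0.    1.45 -1.29]
roll -0.0003 shift [-0.0016 -0.0029  0.0797]
```

>>> arm_command:
  deltas:
    - [[0,-0.003,0.025],0]
    - [[0,0,0.03],0]
    - [[0,0,0.024],0]
    - [[0,0,0],0]
    - [[-0.01,0,0],0]
    - [[-0.01,0,0],0]
    - [[-0.006,0,0],0]
    - [[-0.006,0,0],0]

```text
time: 3.1
ee_pos: [0.503, 0.078, 0.0449]
eef_rot: [-0.246, -3.132, -0.001]
ft_force: [-3.8, 2.6, 2.8]
gripper_width: 0.0602
gripper_force: 2.0
```

>>> arm_command:
  deltas:
    - [[-0.004,0,0],0]
    - [[-0.004,0,0],0]
    - [[-0.004,0,0],0]
    - [[-0.003,0,0],0]
    - [[-0.002,0,0],0]
    - [[0,0,0],0]
    - [[0,0,0],0]
    - [[0,0,0],0]

```text
time: 4.1
ee_pos: [0.5196, 0.0751, 0.0446]
eef_rot: [0.246, 3.132, -0.0]
ft_force: [0.2, -0.8, -0.5]
gripper_width: 0.0599
gripper_force: 0.0
```

```bash
cat >> h.py <<'E'
def look(name='top',png=None,xy=None,mask=None):
    c=imaging.read_camera(name);P=cloud(c)
    if png: cv2.imwrite(png,c['image'][:,:,::-1])
    b=toboard(P.reshape(-1,3)).reshape(384,512,2)
    m=(abs(P[...,2]-.08)<.008)&(c['depth']>0)&(abs(b[...,1])<.09)&(b[...,0]>-.2)&(b[...,0]<.185)
    w=rect(c,m,.08);l=toboard(w).astype(np.float32)*1000
    print('box',cv2.minAreaRect(l),'zt',np.median(P[m][:,2]),m.sum());return c,l
E
python3 -c "
from h import *
go(-.104,-.0575,.042,0)
look('top','pics/top1.png')"
```

```text
t 4.1 board [-0.1043 -0.0591] z 0.0446 tilt [ 0. -0. -1.] F [ 0.2 -0.8 -0.5] w 0.059867575703022584 j [ 0.1  -0.11  1.96 -0.    1.29 -1.32]
roll -0.0001 shift [-0.0016 -0.0003  0.0026]
box ((-45.72278594970703, 32.56601333618164), (16.891664505004883, 44.62617492675781), 25.44369125366211) zt 0.07912947362334012 110
```

View pics/top1.png

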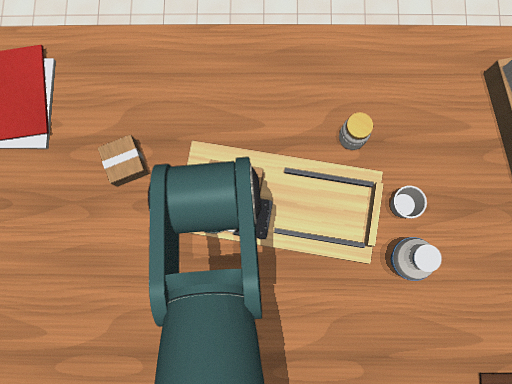

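The arm hides the box in the top view. I'll back off, lift, turn a quarter and move behind the box, then look.

>>> arm_command:
  deltas:
    - [[0.015,0,0],0]
    - [[0.025,0,0],0]
    - [[0.01,0,-0.03],0]
    - [[0,0.02,-0.05],0]
    - [[0,0.05,-0.03],0]
    - [[0,0.055,0],0]
    - [[0,0.055,0],0]
    - [[0,0.05,0],0]

```text
time: 5.15
ee_pos: [0.5051, 0.312, 0.1548]
eef_rot: [0.245, 3.132, 0.0]
ft_force: [0.1, 0.0, 0.5]
gripper_width: 0.0598
gripper_force: 0.0
```

>>> arm_command:
  deltas:
    - [[0,0,0],-0.187]
    - [[0,0,0],-0.187]
    - [[0,0,0],-0.187]
    - [[0,0,0],-0.187]
    - [[0,0,0],-0.187]
    - [[0,0,0],-0.187]
    - [[0,0,0],-0.187]
    - [[0,0,0],-0.187]

```text
time: 6.15
ee_pos: [0.5051, 0.31, 0.1547]
eef_rot: [1.958, -2.457, 0.0]
ft_force: [-0.4, -0.1, 0.0]
gripper_width: 0.0601
gripper_force: 0.0
```

```bash
python3 -c "
from h import *
go(-.2,0,.12,np.pi/2)
look('top','pics/top2.png')
look('wrist','pics/wrist2.png')"
```

```text
t 6.15 board [-0.334  -0.1101] z 0.1547 tilt [-0. -0. -1.] F [-0.4 -0.1  0. ] w 0.06013770726644515 j [ 0.51 -0.04  1.7  -0.    1.48 -2.41]
roll -0.0686 shift [ 0.134  -0.1101  0.0347]
box ((-97.95079040527344, 0.7297859191894531), (110.08097839355469, 101.02559661865234), 0.07880202680826187) zt 0.07956161690135076 2694Traceback (most recent call last):
  File "<string>", line 5, in <module>
    look('wrist','pics/wrist2.png')
    ~~~~^^^^^^^^^^^^^^^^^^^^^^^^^^^
  File "h.py", line 39, in look
    w=rect(c,m,.08);l=toboard(w).astype(np.float32)*1000
  File "h.py", line 16, in rect
    k=1+np.argmax(s[1:,4]); ct=max(cv2.findContours((l==k).astype(np.uint8),0,2)[0],key=cv2.contourArea)
        ~~~~~~~~~^^^^^^^^^
    return _wrapfunc(a, 'argmax', axis=axis, out=out, **kwds)
    return bound(*args, **kwds)
ValueError: attempt to get argmax of an empty sequence
```

View pics/top2.png

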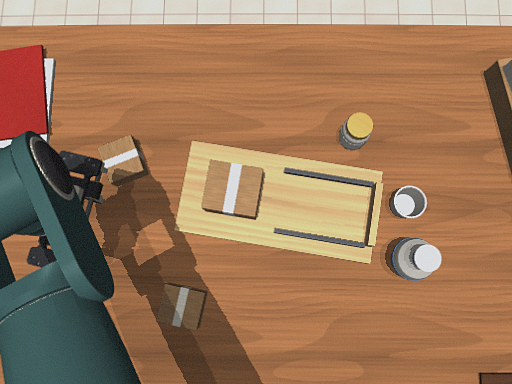

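Now the box is squared and centred: it sits around (233,189), which is board (-98, 0.7) mm at 0.1°. Joint 6 would run out of range during the push, so I'll turn the tool by half a turn the other way.

>>> arm_command:
  deltas:
    - [[0,0,0],0.187]
    - [[0,0,0],0.187]
    - [[0,0,0],0.187]
    - [[0,0,0],0.187]
    - [[0,0,0],0.187]
    - [[0,0,0],0.187]
    - [[0,0,0],0.187]
    - [[0,0,0],0.187]

```text
time: 7.25
ee_pos: [0.5054, 0.3101, 0.1546]
eef_rot: [-0.264, -3.13, 0.0]
ft_force: [-0.2, 0.1, 0.3]
gripper_width: 0.06
gripper_force: 0.0
```

>>> arm_command:
  deltas:
    - [[0,0,0],0.187]
    - [[0,0,0],0.187]
    - [[0,0,0],0.187]
    - [[0,0,0],0.187]
    - [[0,0,0],0.187]
    - [[0,0,0],0.187]
    - [[0,0,0],0.187]
    - [[0,0,0],0.187]

```text
time: 8.25
ee_pos: [0.5054, 0.3101, 0.1546]
eef_rot: [-2.323, -2.115, 0.0]
ft_force: [0.3, -0.2, 0.2]
gripper_width: 0.0599
gripper_force: 0.0
```

```bash
python3 -c "
from h import *
go(-.19,.0007,.042,np.pi/2)"
```

```text
t 8.25 board [-0.3341 -0.1098] z 0.1546 tilt [-0. -0. -1.] F [ 0.3 -0.2  0.2] w 0.059891041970569485 j [ 0.51 -0.04  1.7  -0.    1.48  0.6 ]
roll 0.0631 shift [-0.1441  0.1105  0.1126]
```

>>> arm_command:
  deltas:
    - [[0,0,0],0.063]
    - [[-0.03,0.023,0],0]
    - [[-0.038,0.0295,0],0]
    - [[-0.038,0.029,0],0]
    - [[-0.038,0.029,0.02],0]
    - [[0,0,0.045],0]
    - [[0,0,0.047],0]
    - [[0,0,0],0]

```text
time: 9.25
ee_pos: [0.5922, 0.1513, 0.0395]
eef_rot: [-2.379, -2.048, 0.008]
ft_force: [0.3, -0.4, 0.2]
gripper_width: 0.0601
gripper_force: 0.0
```

```bash
python3 -c "
from h import *
go(-.165,.0007,.043,np.pi/2)
c=imaging.read_camera('scene');cv2.imwrite('pics/scene3.png',c['image'][:,:,::-1])"
```

```text
t 9.25 board [-0.1908  0.0007] z 0.0395 tilt [-0.006 -0.001 -1.   ] F [ 0.3 -0.4  0.2] w 0.06007840131664414 j [0.21 0.09 1.77 0.   1.29 0.36]
roll 0.0076 shift [-0.0259 -0.     -0.0034]
```

View pics/scene3.png

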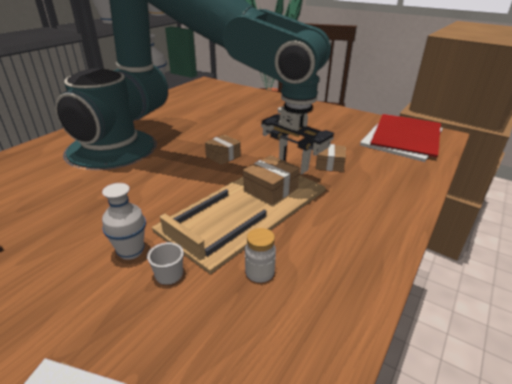

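The fingers are behind the box, around (295,160), and clear of it. I'll push to just before the mouth and check there.

>>> arm_command:
  deltas:
    - [[-0.012,0,-0.003],0.0076]
    - [[-0.01,0,0],0]
    - [[-0.006,0,0],0]
    - [[-0.007,0,0],0]
    - [[-0.008,0,0],0]
    - [[-0.01,0,0],0]
    - [[-0.01,0,0],0]
    - [[-0.005,0,0],0]

```text
time: 10.3
ee_pos: [0.5847, 0.0846, 0.0465]
eef_rot: [2.385, 2.045, 0.003]
ft_force: [0.9, 7.0, 5.2]
gripper_width: 0.0604
gripper_force: 3.3
```

```bash
python3 -c "
from h import *
go(.0725,.0,.043,np.pi/2)
c,l=look('top','pics/top4.png')"
```

```text
t 10.3 board [-0.1238  0.0037] z 0.0465 tilt [ 0.002  0.001 -1.   ] F [0.9 7.  5.2] w 0.06039623570829381 j [0.1  0.03 1.81 0.   1.29 0.25]
roll 0.0038 shift [-0.1963 -0.0037  0.0032]
box ((-36.358253479003906, 1.4484939575195312), (59.59013366699219, 101.0627670288086), 0.5098904371261597) zt 0.07963988536701061 1409
```

View pics/top4.png

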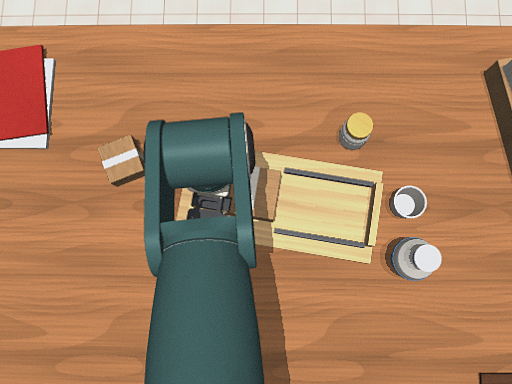

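The front half of the box is visible at (267,195): it's at y=+1.4 mm, square to 0.5°, with its front just before the mouth. The fingers' standoff is about 62.5 mm as expected, so I'll keep pushing.

>>> arm_command:
  deltas:
    - [[-0.008,-0.0005,0],0.004]
    - [[-0.01,-0.0005,0],0]
    - [[-0.011,-0.0005,0],0]
    - [[-0.011,-0.0005,0],0]
    - [[-0.011,-0.0005,0],0]
    - [[-0.011,-0.0005,0],0]
    - [[-0.01,0,0],0]
    - [[-0.008,0,0],0]

```text
time: 11.35
ee_pos: [0.5692, 0.0061, 0.0464]
eef_rot: [2.388, 2.041, 0.003]
ft_force: [1.3, 6.8, 5.4]
gripper_width: 0.0601
gripper_force: 3.5
```

```bash
python3 -c "
from h import *
go(.0725,.0,.043,np.pi/2)
c,l=look('top')"
```

```text
t 11.35 board [-0.0439  0.0007] z 0.0464 tilt [ 0.001  0.001 -1.   ] F [1.3 6.8 5.4] w 0.06009420433830111 j [-0.03 -0.01  1.86  0.    1.29  0.12]
roll 0.0 shift [-0.1164 -0.0007  0.0032]
box ((58.364723205566406, -2.178760528564453), (29.49412727355957, 99.83049774169922), 0.034130875021219254) zt 0.07944378519791968 939
```

>>> arm_command:
  deltas:
    - [[-0.009,0.0003,0],0]
    - [[-0.011,0.0003,0],0]
    - [[-0.011,0.0003,0],0]
    - [[-0.011,0.0003,0],0]
    - [[-0.011,0,0],0]
    - [[-0.011,0,0],0]
    - [[-0.01,0,0],0]
    - [[-0.009,0,0],0]

```text
time: 12.4
ee_pos: [0.5574, -0.076, 0.0462]
eef_rot: [-2.388, -2.041, -0.002]
ft_force: [1.3, 7.8, 5.5]
gripper_width: 0.0602
gripper_force: 3.6
```

```bash
python3 -c "
from h import *
go(.0725,.0,.043,np.pi/2)
c,l=look('top')"
```

```text
t 12.4 board [0.0391 0.0018] z 0.0462 tilt [ 0.001  0.001 -1.   ] F [1.3 7.8 5.5] w 0.060214253705404015 j [-0.18 -0.03  1.88  0.    1.29 -0.03]
roll 0.0001 shift [-0.0334 -0.0018  0.0032]
box ((95.66996765136719, -30.979881286621094), (32.75870132446289, 40.338157653808594), 0.6087589859962463) zt 0.07973993379417493 326
```

>>> arm_command:
  deltas:
    - [[-0.006,0,0],0]
    - [[-0.005,0,0],0]
    - [[-0.005,0,0],0]
    - [[-0.004,0,0],0]
    - [[-0.003,0,0],0]
    - [[-0.002,0,0],0]
    - [[-0.002,0,0],0]
    - [[0,0,0],0]

```text
time: 13.45
ee_pos: [0.5531, -0.1025, 0.046]
eef_rot: [2.388, 2.041, 0.001]
ft_force: [1.5, 4.5, 3.1]
gripper_width: 0.0601
gripper_force: 2.4
```

>>> arm_command:
  deltas:
    - [[-0.001,0,0],0]
    - [[-0.001,0,0],0]
    - [[-0.001,0,0],0]
    - [[-0.001,0,0],0]
    - [[0,0,0],0]
    - [[0,0,0],0]
    - [[0,0,0],0]
    - [[0,0,0],0]

```text
time: 14.45
ee_pos: [0.5525, -0.1063, 0.0459]
eef_rot: [-2.388, -2.041, -0.001]
ft_force: [1.9, 5.3, 4.0]
gripper_width: 0.0603
gripper_force: 2.7
```

```bash
python3 -c "
from h import *
go(.0725,.0,.043,np.pi/2)
look('top','pics/top5.png')"
```

```text
t 14.45 board [0.0698 0.0017] z 0.0459 tilt [ 0.  0. -1.] F [1.9 5.3 4. ] w 0.0602883416783477 j [-0.24 -0.03  1.88  0.    1.29 -0.08]
roll 0.0002 shift [-0.0027 -0.0017  0.0029]
box ((130.3726043701172, -32.118080139160156), (39.34702682495117, 35.83674621582031), 87.85798645019531) zt 0.07949671156910401 340
```

>>> arm_command:
  deltas:
    - [[-0.0005,0,0],0]
    - [[-0.0005,0,0],0]
    - [[-0.0005,0,0],0]
    - [[-0.0005,0,0],0]
    - [[-0.0005,0,0],0]
    - [[0,0,0],0]
    - [[0,0,0],0]
    - [[0,0,0],0]

```text
time: 15.5
ee_pos: [0.5524, -0.1075, 0.046]
eef_rot: [-2.387, -2.04, -0.004]
ft_force: [4.7, 16.3, 4.6]
gripper_width: 0.0604
gripper_force: 8.4
```

>>> arm_command:
  deltas:
    - [[-0.0005,0,0],0]
    - [[-0.0005,0,0],0]
    - [[0,0,0],0]
    - [[0,0,0],0]
    - [[0.003,0,0],0]
    - [[0.008,0,0],0]
    - [[0.015,0,0],0]
    - [[0.015,0,0],0]

```text
time: 16.5
ee_pos: [0.5582, -0.0687, 0.0455]
eef_rot: [-2.388, -2.041, 0.0]
ft_force: [-0.2, 0.4, 0.0]
gripper_width: 0.0598
gripper_force: 0.0
```

>>> arm_command:
  deltas:
    - [[0,0,-0.03],0]
    - [[0,0,-0.06],0]
    - [[0.03,0,-0.05],0]
    - [[0.06,0,0],0]
    - [[0.06,0,0],0]
    - [[0.06,0,0],0]
    - [[0.06,0,0],0]
    - [[0,0,0],0]

```text
time: 17.5
ee_pos: [0.5998, 0.2011, 0.185]
eef_rot: [-2.384, -2.045, 0.001]
ft_force: [-0.4, -0.2, 0.1]
gripper_width: 0.0599
gripper_force: 0.0
```

```bash
python3 -c "
from h import *
go(.0725,.0,.043,np.pi/2)
look('top','pics/top6.png')"
```

```text
t 17.5 board [-0.2412  0.0004] z 0.185 tilt [-0.001  0.    -1.   ] F [-0.4 -0.2  0.1] w 0.059885385277563666 j [0.28 0.04 1.58 0.   1.53 0.44]
roll 0.0043 shift [-3.137e-01 -3.000e-04  1.420e-01]
box ((131.387939453125, -0.5721168518066406), (107.83281707763672, 101.51323699951172), 0.009298060089349747) zt 0.07956484484381858 2720
```

View pics/top6.png

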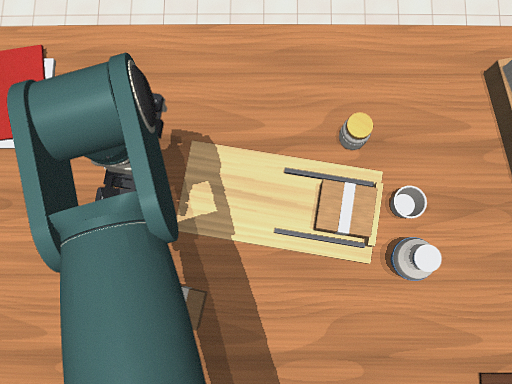

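The box is in the lane around (343,207), centred at y≈-0.6 mm and square. Its front was against the stop, where the push force jumped from 5 to 16 N. The arm is clear and the vase, caddy and cup haven't moved.

```bash
python3 -c "
from workcell import bot
print(bot.finish_job())"
```

```text
the job is handed in; nothing more can be done
None
```

I pushed the gift box down the lane until the push force jumped at the end stop; it measured about 0.6 mm off the middle line and square to it. The arm finished clear and the vase, caddy and cup stayed put. I handed the job in at about 17.5 s, but no verdict came back.

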